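Lock a feeder log into its guarded bracket

ROBOT

A 7-joint arm with a two-finger parallel gripper is mounted at the origin on the work surface. World frame = base frame: x ahead of the robot, y to its left, z up, the work surface at z = 0. Lengths are in mm, angles in rad, forces in N, time in s.
With the tool pointing down it reaches from about 400 to 900 mm from the base axis. Payload 5.6 kg.
Tool frame: the origin (TCP) lies midway between the tips of the shut fingers; the grasp point (between the pads) lies 19 mm behind it; z points along the fingers, y is the line along which they close (so a half turn about z gives the same grasp; the last joint's range is limited). The gripper opens to 92 mm and grips with 3 to 60 N. Pads are 20 mm wide; open, the fingers measure 128 mm over their backs; the gripper's body (75 mm by 189 mm) begins 69 mm behind the grasp point.
Start: joints at [1.125, 0.468, -0.012, 1.603, 0.006, 1.071, -0.056], TCP at [254.758, -598.003, 214.592] pointing down, gripper open.
Joint ranges: [-2.53, 2.53], [-0.31, 2.02], [-1.57, 1.55], [0.28, 2.44], [-1.29, 4.43], [0.15, 1.84], [-2.92, 2.92]. Speed limits (rad/s): [2.57, 2.57, 3.14, 3.14, 3.14, 3.14, 3.14].

INTERFACE

Orientations are given as a rotation vector (axis times angle).
In Python, from cell import robot gives the robot as it stands.
- The arm moves only by the tool drive_tool, never from a script. Its argument "motion" is text: rows parted by semicolons, each of 6 numbers parted by spaces: the shift along the tool's x, y, z each as a share of 0.4 m, from -1 to 1, then the turn, a rotation vector about the tool's x, y, z each as a share of pi rad, from -1 to 1. In form: x y z rx ry rz; .... A call has 1 to 12 rows; each row is the pose to reach, as a shift and turn from the pose commanded when the call began, along the tool's axes at that moment, turning the shorter way round; what a row does not reach only later rows make up. A row lasts 1/8 s, in which the tool goes at most 62.5 mm and 10.7 degrees, less where a joint would pass 70% of its speed; a pose out of reach is approached as far as the arm can. A call with a number of a shift or a turn outside -1 to 1 is refused whole. A call with a gripper value outside its range is refused whole. "gripper" is the closure in counts, from 0 (fully open) to 255 (shut), set as the call begins (left out, the last holds). The fingers move at their own pace and stop on an object; "force" is the grip in N (left out, the last holds). Time passes only in rows, so rows that repeat a pose let the fingers close. It gives the time, the measured TCP pose, the force, the opening and the grip force at its end, in the units of the state.
- robot.get_obs(): the state, without advancing time (a new reading comes with each control period).
- robot.snapshot(name): name is "scene" or "side" or "wrist"; returns a dict with "image" (480x640x3 uint8, red, green, blue), "vertical_fov" (degrees; the focal length in pixels is half the picture's height over the tangent of half this angle, whatever the lens; pixels are square), "cx", "cy" (the principal point, pixels), "R" (3x3) and "t" (3): a world point X has camera coordinates R X + t. Camera axes: x right, y down, z forward; pixel columns grow to the right and rows downward; lengths in mm; the calibration is good to about 2 mm. A picture is of the moment at which its call begins. There is no depth.
- robot.close_job(): hands the job in; it is judged then, once.
Trained networks look in a picture, given as the dict that the camera call returned (one of the last four; its "shot" number tells which), for a name from the list of things; names that differ only in an ending like _2 or _b are one class to them, and where a whole thing is asked for, a point or a joint stands for the part that bears it (a point fixed in the world has none). Each returns a list of dicts, best first, with "score" (0 to 1); they miss things now and then, are a little off and sometimes report something else, mostly with a low value. They report only what shows in the picture. A call takes as long as a camera call. They do not tell look-alikes from the thing itself.
- robot.silhouettes(picture, name): "pixels" (480x640 bool, what is visible of it) and "rect" ([left, top, right, bottom] in pixels, round what is visible of it).
The state is a dict: "t": time; "joint_pos": joint angles; "qd": joint speeds; "effort": joint torques, N m; "ee_pos": TCP position; "tool_rot": TCP orientation; "ft_force": force on the tool from outside, world axes, zero at the start; "wrist_torque": the same for the moment, N m; "grip_width": finger opening in mm; "grasp_force": force on a finger pad.
Only numpy, scipy, OpenCV 4.12 (cv2) and the standard library are available. Lean on these libraries where they do the work, as an engineer would, in place of code of your own. Each camera call takes 0.05 s, during which the arm holds its last target. There are 200 camera calls.

TASK

Lay the bamboo feeder log in the channel of the bracket and slide it gently fully home against the end stop. Then reach down into the green guard cup and turn the red wing knob clockwise, by feel, until its cam holds the log firmly but does not crush the bamboo, and let go. Do not lean on the cup, and leave the jars, the box and the cardboard tube standing where they are.

Things in the scene. Friction and masses are not known exactly. Their poses are not given: they have to be found in the camera images.
- log: bamboo feeder log: straight round tube 44 mm across, 260 mm long, about 0.16 kg, both ends alike. Origin at its middle on its axis, y along its axis. Starts lying level in the wooden rest, axis 34 mm above the table.
- rest: low fixed wooden rest under the log, origin on the table under the log's middle, y along the log. Four blocks 26 mm high stand 95 to 115 mm either side of the middle; between them only a board 8 mm high, 30 mm wide, so fingers reach down both sides of the log there.
- bracket: fixed bracket on a 12 mm plywood base (x -88 to +61, y -67 to +102 mm). Origin on the table, z up. Its channel runs along y: the log lies on the base, axis 34 mm above the table, and slides in at the +y end towards -y up to the end stop at y = -55. Home, its middle is at y = +75 and 103 mm of it sticks out past the base, with room for fingers. With its middle at y < 95 it lies there by itself.
- channel (a point): point on the base in the channel, bracket x -2.3, y 70, z 12 mm; axes as the bracket's. Above it (y 46 and beyond) the channel is open, so the log's leading end can be lowered in. Sides: on -x a wooden rail 26 mm high, y 48 to 93, face at bracket x = -26; on +x a fence 34 mm high with a firm, springy rubber face, set by hand each time: face at x = +21 to +26. Both flare from y = 93 on.
- roof (a point): point under the steel roof plate that carries the guard cup, bracket x -2.3, y 0, z 64 mm. From y = -46 to 46 the log passes under it with 8 mm over its top and, with the knob open, if its axis is on the line x = -2.3, at least 1.5 mm to spare on each side.
- stop: end stop: upright steel plate 46 mm high across the channel's -y end. Origin on its face at the foot (bracket x 0, y -55, z 12 mm), axes as the bracket's. Home, the log's end touches this face, its middle 130 mm from it along y.
- guard: guard cup round the knob: upright green steel cup, open above, 86 mm across inside, wall 3 mm, 48 mm deep. Origin at the centre of its floor, 68 mm above the table (bracket x -34.5, y 0 mm); rim 116 mm above the table.
- knob: red wing knob on the axis of the guard cup, turning about it, in one piece with the steel cam below. Origin on the axis 92 mm above the table, x along the wing, z up. Wing 40 mm long (x), 14 mm thick (y), 72 to 106 mm above the table, on a hub 30 mm across with its top at 74 mm. 36 mm from each flat side to the cup's wall. At its anticlockwise stop its x is along the bracket's x.
- cam (a point): cam axis at the log's height (34 mm above the table), turns with the knob. Starts open, 0 to 0.4 rad from the anticlockwise stop. Clockwise from above closes it; it presses the log against the fence from 1.0 to 1.65 rad on, as the fence happens to be set. Free drag is 0.1 N m; then resistance climbs 0.3 to 1 N m per 0.1 rad. Firm: 0.3 to 0.6 N m over the drag. Above 0.75 N m over it crushes the log. Stays where left.
- paprika: bystander: spice shaker with red cap, 48 mm across, 98 mm tall. Origin at the centre of its underside.
- cinnamon: bystander: brown spice shaker, 48 mm across, 105 mm tall. Origin at the centre of its underside.
- chilli: bystander: short spice shaker with red cap, 50 mm across, 85 mm tall. Origin at the centre of its underside.
- herbs: bystander: jar with green cap, 76 mm across, 100 mm tall. Origin at the centre of its underside.
- salt_box: bystander: white box, 48 x 48 x 70 mm. Origin at the centre of its underside.
- clip_jar: bystander: small clip-top jar, 64 mm across, 68 mm tall. Origin at the centre of its underside.
- card_tube: bystander: cardboard tube standing on end, 42 mm across, 110 mm tall, 50 g. Origin at the centre of its underside.
There are look-alikes about, which are no part of the job. Leave any purple look-alike of the bracket alone.

How it is judged:
By the outcome, as a careful person would: the job done as asked, in the order asked, and still so for the second after the job is handed in, with the robot touching nothing.
It also fails if it takes over 72 s, if anything falls off the work surface, if the arm or the gripper's body presses on something with over 40 N, if the wrist force passes 120 N, or if a joint passes its speed limit or range.

## Working session

There is one attempt and no reset: what is moved stays moved. The work goes in short steps, Python scripts to look and compute and a tool call to move; the robot and the scene stay as the last step left them, time stands still between calls to the robot, and variables do not carry over. Pictures are saved under pics/ and viewed, at most 10 in all, crops included, and the job is handed in when it is done.

Besides the shell and the picture viewer there is one more tool, called after ">>>" as name(argument=value, ...), one argument or row to a line, values as JSON. drive_tool: Moves the arm, as the interface text tells. Shift numbers are shares of 0.4 m and turn numbers shares of pi rad, none past 1 either way. Its arguments: {"type":"object","properties":{"motion":{"type":"string"},"gripper":{"type":"number"},"force":{"type":"number"}},"required":["motion"]}

```bash
ls; mkdir -p pics
python3 - <<'E'
from cell import robot
import cv2,numpy as np,pickle
o=robot.get_obs();print(o)
ims=[]
for n in("scene","side","wrist"):
    p=robot.snapshot(n);pickle.dump(p,open(f"pics/{n}0.pkl","wb"))
    print(n,p["vertical_fov"],p["cx"],p["cy"],(-p["R"].T@p["t"]).round(),p["R"].round(3).tolist())
    cv2.imwrite(f"pics/{n}0.png",p["image"][:,:,::-1])
    for k in("log","bracket","guard","knob","stop","rest"):
        try:print(k,[(d["rect"],round(d["score"],2)) for d in robot.silhouettes(p,k)])
        except Exception as e:print(k,e)
E
```

```text
pics
{'t': 0.0, 'joint_pos': array([ 1.12501347,  0.46838293, -0.01161612,  1.60362583,  0.00602812,
        1.07142311, -0.05631458]), 'qd': array([-7.63281724e-04,  1.16509163e-03,  1.19316038e-03, -1.61041187e-03,
       -1.06679901e-03,  3.25375244e-05,  4.09733754e-05]), 'effort': array([-2.67173136e-04, -5.20569777e+01, -1.22251743e-02, -2.43745619e+01,
       -5.65283932e-02,  1.73314410e-02,  1.56590895e-04]), 'ee_pos': array([ 254.48789698, -597.46216685,  213.63573739]), 'tool_rot': array([-3.07641618e+00, -6.27992993e-01,  7.86957222e-04]), 'ft_force': array([0.21015556, 0.15354106, 0.57865531]), 'wrist_torque': array([ 0.04564988, -0.00204617, -0.04017009]), 'grasp_force': 0.0, 'grip_width': 91.68349152784046}
scene 54.967920775663465 326.6342308277379 239.3817470791327 [1212.   63.  997.] [[-0.133, 0.991, -0.003], [0.802, 0.106, -0.588], [-0.582, -0.08, -0.809]]
log [([443.3, 199.5, 480.9, 281.7], 0.82)]
bracket [([250.8, 200.3, 316.0, 272.3], 0.93), ([254.6, 134.2, 321.0, 200.3], 0.89)]
guard [([252.6, 203.8, 287.1, 240.2], 0.93), ([263.5, 132.4, 297.6, 172.5], 0.69), (
[... 517 characters left out ...]
56), ([313.1, 183.6, 385.3, 265.0], 0.32)]
bracket [([311.7, 185.0, 384.1, 262.5], 0.68), ([391.9, 218.0, 481.9, 303.7], 0.56), ([154.5, 263.9, 187.1, 305.3], 0.31)]
guard [([342.5, 181.6, 375.0, 225.4], 0.91), ([434.1, 217.4, 475.5, 262.6], 0.75), ([271.6, 160.1, 290.1, 198.2], 0.66), ([289.4, 136.5, 320.0, 182.7], 0.61)]
knob [([348.6, 192.6, 368.2, 208.1], 0.62), ([444.8, 231.1, 464.5, 252.6], 0.45)]
stop [([269.5, 161.0, 292.3, 198.4], 0.66)]
rest [([206.3, 333.0, 303.1, 437.4], 0.74)]
wrist 62.51364235820066 319.3103440183578 235.92369800397324 [ 318. -572.  384.] [[0.392, -0.92, 0.001], [-0.892, -0.38, 0.246], [-0.226, -0.098, -0.969]]
log []
bracket []
guard []
knob []
stop []
rest []
```

View pics/scene0.png

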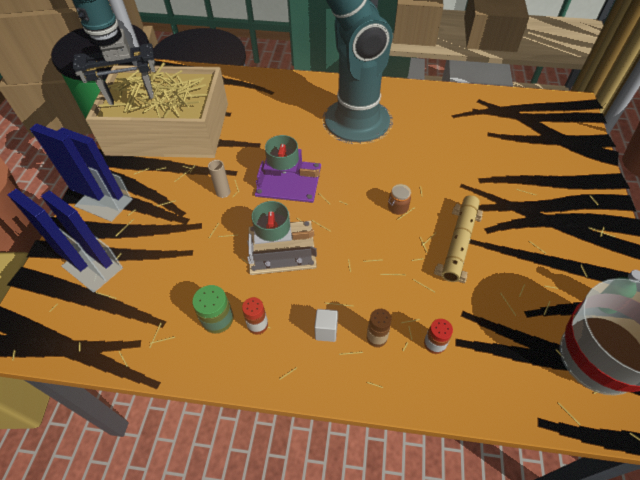

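View pics/side0.png

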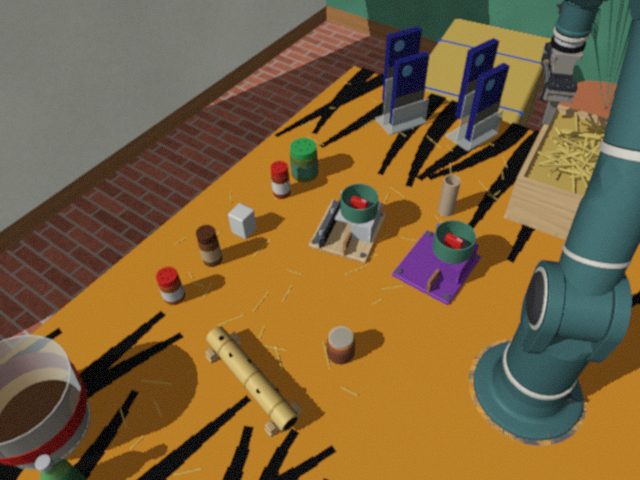

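Candidates: plywood bracket with cup at scene (271,222) / side (359,204), and purple one at scene (282,152) / side (455,242). The plywood one fits the description; the purple one is to be left alone. The log is at scene (460,238), side (252,378). The enlarged crop below is to confirm.

```bash
cat > h.py <<'E'
import numpy as np,cv2,pickle
def K(p):
    f=240/np.tan(np.radians(p["vertical_fov"]/2));return np.array([[f,0,p["cx"]],[0,f,p["cy"]],[0,0,1]])
def ray(p,uv):
    d=p["R"].T@np.linalg.solve(K(p),[*uv,1.]);return -p["R"].T@p["t"],d
def onz(p,uv,z):
    c,d=ray(p,uv);return c+d*(z-c[2])/d[2]
def proj(p,X):
    q=K(p)@(p["R"]@np.asarray(X,float)+p["t"]);return q[:2]/q[2]
E
python3 - <<'E'
from h import *
S=pickle.load(open("pics/scene0.pkl","rb"));D=pickle.load(open("pics/side0.pkl","rb"))
def crop(p,x,y,w,h,s):
    return cv2.resize(p["image"][y:y+h,x:x+w,::-1],None,fx=s,fy=s,interpolation=cv2.INTER_CUBIC)
a=crop(S,240,192,90,90,4);b=crop(D,300,175,95,90,4)
cv2.imwrite("pics/c1.png",np.hstack([a,b]))
a=crop(S,425,185,75,105,5)
b=crop(D,195,320,115,120,4)
h=525;b=cv2.resize(b,(b.shape[1]*h//b.shape[0],h));cv2.imwrite("pics/c2.png",np.hstack([a,b])[:, :800]);print(h/b.shape[0],b.shape)
E
```

```text
1.0 (525, 503, 3)
```

View pics/c1.png

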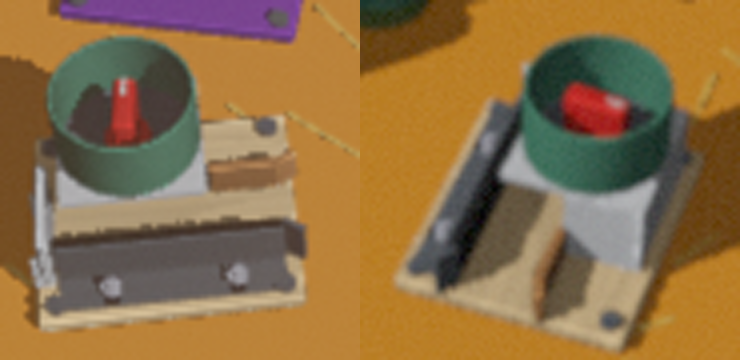

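The crop confirms it: the plywood base with cup, dark fence at bottom (+x), brown rail at right (+y side), end stop on the left at scene ~(250,250). Now fit the poses.

```bash
cat >> h.py <<'E'
from scipy.optimize import minimize,least_squares
def cyl(c,ax,r,L):
    ax=np.array(ax,float);u=np.cross(ax,[.3,.2,.9] if abs(ax[2])<.8 else [1,0,0]);u/=np.linalg.norm(u);v=np.cross(ax,u)
    a=np.linspace(0,2*np.pi,40);return np.vstack([np.asarray(c)+s*L/2*ax+r*(np.outer(np.cos(a),u)+np.outer(np.sin(a),v)) for s in(-1,1)])
def hullmask(p,P,s=4):
    q=np.array([proj(p,X) for X in P]);m=np.zeros((480*s,640*s),np.uint8)
    cv2.fillConvexPoly(m,cv2.convexHull(((q+.5)*s-.5).round().astype(np.int32)),255)
    return cv2.resize(m,(640,480),interpolation=cv2.INTER_AREA)/255.
def fitm(views,gen,x0,step):
    def c(x):
        return sum(np.abs(hullmask(p,gen(x))-m).sum()/m.sum() for p,m in views)
    n=len(x0);sx=np.vstack([x0]+[np.array(x0)+np.eye(n)[i]*step[i] for i in range(n)])
    r=minimize(c,x0,method="Nelder-Mead",options=dict(initial_simplex=sx,xatol=.01,fatol=1e-4,maxiter=200));return r.x,r.fun
def loggen(x): return cyl([x[0],x[1],34],[-np.sin(x[2]),np.cos(x[2]),0],22,260)
def cupgen(x): return cyl([x[0],x[1],92],[0,0,1],46,48)
E
python3 - <<'E'
from h import *
from cell import robot
S=robot.snapshot("scene");D=robot.snapshot("side")
def best(p,k,near):
    l=robot.silhouettes(p,k)
    return min(l,key=lambda d:np.hypot((d["rect"][0]+d["rect"][2])/2-near[0],(d["rect"][1]+d["rect"][3])/2-near[1]))["pixels"].astype(float)
lm=[(S,best(S,"log",(461,240))),(D,best(D,"log",(252,377)))]
x0=onz(S,(461,240),40);print(x0)
for v in(lm,lm[:1],lm[1:]):print("log",fitm(v,loggen,[x0[0],x0[1],-.1],[15,15,.15]))
gm=[(S,best(S,"guard",(271,222))),(D,best(D,"guard",(359,204)))]
x0=onz(S,(271,222),92);print(x0)
for v in(gm,gm[:1],gm[1:]):print("cup",fitm(v,cupgen,x0[:2],[10,10]))
for p,uv in((S,(316,266.2)),(S,(250,271.5)),(S,(310.7,221.2)),(D,(308.75,245)),(D,(366.25,261))):print(onz(p,uv,12).round(1))
for n,ps in dict(paprika=1,cinnamon=1,chilli=1,herbs=1,salt_box=1,clip_jar=1,card_tube=1).items():
    print(n,[(onz(S,((d["rect"][0]+d["rect"][2])/2,d["rect"][3]-3),0).round(),round(d["score"],2)) for d in robot.silhouettes(S,n)[:2]])
E
```

```text
[479.84623632 309.15170514  40.        ]
log (array([ 1038.48821163, -2014.42854177,     9.4       ]), np.float64(2.0))
log (array([465.22974339, 310.4379995 ,   1.32636694]), np.float64(0.04629533229220892))
log (array([ 1448.39699501, -1252.78473747,     3.86897245]), np.float64(1.0))
[ 525.19182792 -171.65771031   92.        ]
cup (array([ 521.63469127, -172.91658097]), np.float64(0.459187308861059))
cup (array([ 520.51402381, -173.05733823]), np.float64(0.20449536757853187))
cup (array([ 522.9563547 , -173.95996012]), np.float64(0.24545354590434304))
[589.4 -50.4  12. ]
[ 626.7 -212.7   12. ]
[447.7 -85.9  12. ]
[585.7 -47.8  12. ]
[441.5 -85.9  12. ]
paprika [(array([ 787., -163.,    0.]), 0.97), (array([781., 119.,   0.]), 0.37)]
cinnamon [(array([773., 124.,   0.]), 0.6)]
chilli [(array([772., 258.,   0.]), 0.68)]
herbs [(array([ 788., -267.,    0.]), 0.62)]
salt_box [(array([773.,  -3.,   0.]), 0.78)]
clip_jar [(array([377., 153.,   0.]), 0.57)]
card_tube [(array([ 385., -364.,    0.]), 0.89)]
```

>>> drive_tool(
  motion="0.98 -0.47 -0.215 0 0 -0.447;0.98 -0.47 -0.215 0 0 -0.447;0.98 -0.47 -0.215 0 0 -0.447;0.98 -0.47 -0.215 0 0 -0.447;0.98 -0.47 -0.215 0 0 -0.447;0.98 -0.47 -0.215 0 0 -0.447;0.98 -0.47 -0.215 0 0 -0.447;0.98 -0.47 -0.215 0 0 -0.447;0.98 -0.47 -0.215 0 0 -0.447;0.98 -0.47 -0.215 0 0 -0.447;0.98 -0.47 -0.215 0 0 -0.447;0.98 -0.47 -0.215 0 0 -0.447",
  gripper=0,
)

```text
t: 3.2
ee_pos: [541.2, -272.1, 300.5]
tool_rot: [-1.946, -2.466, 0.0]
ft_force: [-0.1, 0.5, -0.2]
grip_width: 92.1
grasp_force: 0.0
```

Run:
```python
from h import *
from cell import robot
p=robot.snapshot("wrist");pickle.dump(p,open("pics/w1.pkl","wb"))
cv2.imwrite("pics/w1.png",p["image"][:,:,::-1])
o=robot.get_obs();print(o["t"],o["ee_pos"],o["tool_rot"],o["joint_pos"])
for k in("guard","knob","bracket","stop"):print(k,[(d["rect"],round(d["score"],2)) for d in robot.silhouettes(p,k)])
```

```text
3.25 [ 541.38488896 -271.95665429  300.56944144] [ 1.94579639e+00  2.46641679e+00 -3.34588332e-04] [ 0.74201735  0.36127997 -0.43370027  1.5943891   0.15900954  1.22102179
  0.5132131 ]
guard [([0.0, 0.0, 116.6, 110.2], 0.9), ([270.1, 32.6, 380.6, 148.4], 0.68)]
knob [([298.9, 83.4, 348.4, 113.8], 0.9), ([17.6, 34.4, 84.3, 75.7], 0.81)]
bracket [([1.5, 0.0, 203.8, 152.5], 0.83), ([272.6, 0.0, 410.6, 168.7], 0.72)]
stop [([77.6, 118.0, 154.7, 144.0], 0.92), ([327.5, 155.5, 390.8, 169.0], 0.58)]
```

View pics/w1.png

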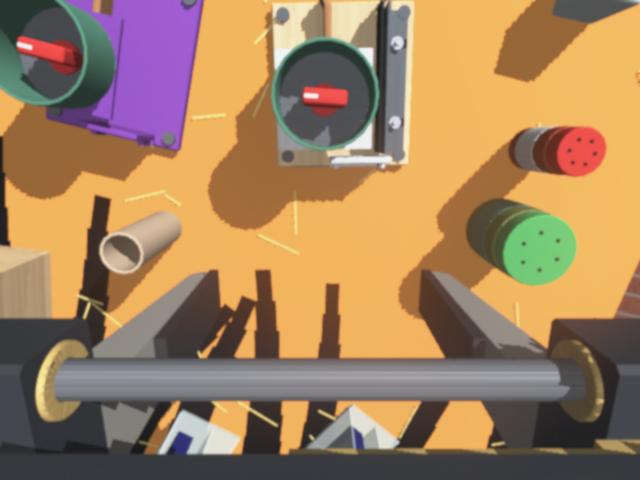

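Wrist picture: plywood bracket base corners at (278,164), (408,163), (272,2), (413,1); cup rim centred ~(326,94), red knob wing (303,96)-(348,98); dark fence at x≈380-390.

Run:
```python
from h import *
L=lambda n:pickle.load(open(f"pics/{n}.pkl","rb"))
W,S,D=L("w1"),L("scene0"),L("side0")
obs=[(W,(278,164),(-88,-67,12)),(W,(408,163),(61,-67,12)),(W,(272,2),(-88,102,12)),(W,(413,1),(61,102,12)),(W,(326,94),(-34.5,0,116)),
(S,(316,266.2),(61,102,12)),(S,(310.7,221.2),(-88,102,12)),(D,(308.75,245),(61,102,12)),(D,(366.25,261),(-88,102,12))]
def X(x,b):
    c,s=np.cos(x[2]),np.sin(x[2]);return [x[0]+c*b[0]-s*b[1],x[1]+s*b[0]+c*b[1],b[2]]
f=lambda o:lambda x:np.concatenate([proj(p,X(x,b))-uv for p,uv,b in o])
for o in(obs[:5],obs):
    r=least_squares(f(o),[555,-165,.235],loss="soft_l1");print(r.x,r.fun.round(1))
x=r.x
# fence top edges & knob angle, fence face top at z 46
def tob(w):
    c,s=np.cos(x[2]),np.sin(x[2]);d=w[:2]-x[:2];return np.array([c*d[0]+s*d[1],-s*d[0]+c*d[1]])
for uv in((303,96),(348,98)):print("knob",tob(onz(W,uv,106)))
for uv in((379,20),(379,140),(388,20),(388,140)):print("fence",tob(onz(W,uv,46)))
for uv in((325,10),(331,10)):print("rail",tob(onz(W,uv,38)))
for b in((-34.5,0,92),(-2.3,130,34),(-2.3,240,34)):print(b,X(x,b))
```

```text
[ 5.56227406e+02 -1.63318061e+02  2.48690919e-01] [-0.1  1.9  0.2  1.1 -0.5 -0.8  2.  -2.  -0.6  0.2]
[ 5.55936601e+02 -1.63251776e+02  2.52118902e-01] [-0.1  2.1  0.2  0.8 -1.1 -0.6  1.5 -2.4 -0.9  0.2  0.5  0.1 -0.  -0.7
 -0.9 -1.  -1.2 -0.8]
knob [-53.65073315  -0.20419784]
knob [-14.4142791   -2.53203231]
fence [19.84240263 73.91714946]
fence [ 22.12266134 -39.49153306]
fence [28.58795268 73.76609015]
fence [ 31.50512275 -39.65244638]
rail [-32.37734155  85.78702604]
rail [-26.46976597  85.68493044]
(-34.5, 0, 92) [np.float64(522.5272836153231), np.float64(-171.8580226247152), 92]
(-2.3, 130, 34) [np.float64(521.2799772733679), np.float64(-37.93534259295464), 34]
(-2.3, 240, 34) [np.float64(493.839769669216), np.float64(68.58711985812207), 34]
```

>>> drive_tool(
  motion="0.98 0.02 0.1 0 0 -0.25;0.98 0.02 0.1 0 0 -0.25;0.98 0.02 0.1 0 0 -0.25;0.98 0.02 0.1 0 0 -0.25;0.98 0.02 0.1 0 0 -0.25;0.98 0.02 0.1 0 0 -0.25;0.98 0.02 0.1 0 0 -0.25;0.98 0.02 0.1 0 0 -0.25",
)

```text
t: 4.45
ee_pos: [457.3, 113.0, 260.7]
tool_rot: [0.846, 3.025, 0.0]
ft_force: [0.4, -0.8, 0.1]
grip_width: 91.9
grasp_force: 0.0
```

```bash
cat >> h.py <<'E'
def rel(pos,ang,o):
    """tool-frame row (shares) to reach world TCP pos with tool x at heading ang, tool down, from obs o (assumes commanded~measured)"""
    from scipy.spatial.transform import Rotation as R
    T=R.from_rotvec(o["tool_rot"]);G=R.from_matrix(np.array([[np.cos(ang),np.sin(ang),0],[np.sin(ang),-np.cos(ang),0],[0,0,-1]]))
    return np.r_[T.inv().apply(np.array(pos)-o["ee_pos"])/400,(T.inv()*G).as_rotvec()/np.pi].round(4)
def head(o):
    from scipy.spatial.transform import Rotation as R
    v=R.from_rotvec(o["tool_rot"]).apply([1,0,0]);return np.arctan2(v[1],v[0])
E
python3 - <<'E'
from h import *
from cell import robot
o=robot.get_obs();print(o["t"],o["ee_pos"],head(o),rel([412,324,200],2.897,o))
p=robot.snapshot("wrist");pickle.dump(p,open("pics/w2.pkl","wb"))
l=robot.silhouettes(p,"log");print([(d["rect"],d["score"]) for d in l])
m=l[0]["pixels"].astype(float)
print(fitm([(p,m)],loggen,[465,310,1.326],[10,10,.1]))
S=pickle.load(open("pics/scene0.pkl","rb"));S2=robot.snapshot("scene");ms=robot.silhouettes(S2,"log");print([(d["rect"],d["score"]) for d in ms])
E
```

```text
4.45 [457.32227967 113.0036989  260.716838  ] 2.5960647701146113 [ 3.706e-01  3.921e-01  1.518e-01  0.000e+00  1.000e-04 -9.580e-02]
[([450.6, 0.0, 552.1, 237.9], 0.93)]
(array([464.09275605, 311.74128423,   1.32923369]), np.float64(0.015483627964600668))
[([265.1, 214.1, 278.8, 228.0], 0.67), ([442.4, 197.4, 481.1, 281.8], 0.59)]
```

>>> drive_tool(
  motion="0.3746 0.3925 0.25 0 0 -0.0968;0.3746 0.3925 0.25 0 0 -0.0968;0.3746 0.3925 0.25 0 0 -0.0968;0.3746 0.3925 0.25 0 0 -0.0968;0.3746 0.3925 0.3 0 0 -0.0968;0.3746 0.3925 0.38 0 0 -0.0968;0.3746 0.3925 0.45 0 0 -0.0968;0.3746 0.3925 0.51 0 0 -0.0968;0.3746 0.3925 0.56 0 0 -0.0968;0.3746 0.3925 0.59 0 0 -0.0968;0.3746 0.3925 0.614 0 0 -0.0968;0.3746 0.3925 0.614 0 0 -0.0968",
)

```text
t: 6.15
ee_pos: [411.9, 323.5, 14.7]
tool_rot: [-0.384, -3.118, 0.001]
ft_force: [-0.1, 0.5, 0.9]
grip_width: 91.9
grasp_force: 0.0
```

Run:
```python
from h import *
from cell import robot
o=robot.get_obs();print(o["t"],o["ee_pos"],head(o),o["ft_force"])
p=robot.snapshot("wrist")
cv2.imwrite("pics/w3.png",p["image"][:,:,::-1])
```

```text
6.15 [411.85046282 323.53707929  14.65534822] 2.8964563992372483 [-0.1040648   0.47400772  0.90433145]
```

View pics/w3.png

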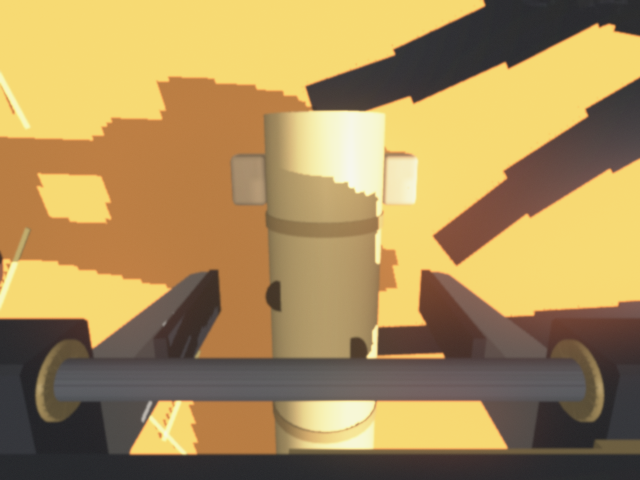

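The log lies centred between the open fingers (columns 270–380), with the rest blocks (row ~180) clear of them. Grip.

>>> drive_tool(
  motion="0 0 0 0 0 0;0 0 0 0 0 0;0 0 0 0 0 0;0 0 0 0 0 0;0 0 0 0 0 0;0 0 0 0 0 0;0 0 -0.05 0 0 0;0 0 -0.12 0 0 0;0 0 -0.25 0 0 0;0 0 -0.3 0 0 0;0 0 -0.3 0 0 0",
  gripper=255,
  force=25,
)

```text
t: 7.58
ee_pos: [412.6, 323.9, 136.3]
tool_rot: [0.385, 3.115, 0.002]
ft_force: [0.0, -0.1, -2.9]
grip_width: 43.7
grasp_force: 25.0
```

Run:
```python
from h import *
from cell import robot
o=robot.get_obs();print(o["t"],o["ee_pos"],head(o),o["ft_force"],o["wrist_torque"],o["grip_width"],o["grasp_force"])
S=robot.snapshot("side")
P=robot.silhouettes(S,"log")
print([(d["rect"],d["score"]) for d in P[:2]])
# fit along-axis offset s and pitch
e=o["ee_pos"];h=head(o)
def gen(x):
    a=np.array([np.cos(h)*np.cos(x[1]),np.sin(h)*np.cos(x[1]),np.sin(x[1])]);return cyl(np.array([e[0],e[1],e[2]+19])-x[0]*a,a,22,260)
m=min(P,key=lambda d:abs(d["rect"][0]-204))["pixels"].astype(float)
print(fitm([(S,m)],gen,[55,0],[10,.05]))
W=robot.snapshot("wrist");P=robot.silhouettes(W,"log");print([(d["rect"],d["score"]) for d in P[:2]])
cv2.imwrite("pics/s4.png",cv2.resize(S["image"][180:480,120:420,::-1],None,fx=2,fy=2))
bx=np.array([556,-163.3]);y=.252;yd=np.array([-np.sin(y),np.cos(y)]);xd=np.array([np.cos(y),np.sin(y)])
for yy in(243,):
    q=bx-2.3*xd+yy*yd;print(q,rel([q[0],q[1],134],y+np.pi/2,o))
```

```text
7.575 [412.60796535 323.86971191 136.26697237] 2.8959692774185157 [ 0.0476003  -0.06470853 -2.94348264] [ 0.03742308 -0.07099723  0.06660957] 43.73051160571687 24.995471835136414
[([195.0, 292.8, 298.2, 402.1], 0.62)]
(array([5.47822842e+01, 1.52117260e-02]), np.float64(0.5924881580539193))
[([256.4, 106.9, 381.3, 447.8], 0.74)]
[493.18271096  71.45152438] [-3.488e-01 -5.631e-01  5.600e-03  9.000e-04  4.000e-04  3.416e-01]
```

>>> drive_tool(
  motion="-0.349 -0.563 0 0 0 0.3416;-0.349 -0.563 0 0 0 0.3416;-0.349 -0.563 0 0 0 0.3416;-0.349 -0.563 0 0 0 0.3416;-0.349 -0.563 0 0 0 0.3416;-0.349 -0.563 0 0 0 0.3416;-0.349 -0.563 0 0 0 0.3416;-0.349 -0.563 0 0 0 0.3416;-0.349 -0.563 0 0 0 0.3416;-0.349 -0.563 0 0 0 0.3416",
)

```text
t: 9.02
ee_pos: [492.6, 71.6, 134.9]
tool_rot: [-1.922, -2.484, 0.0]
ft_force: [0.3, 0.4, -1.5]
grip_width: 43.3
grasp_force: 25.0
```

```bash
cat >> h.py <<'E'
B=np.array([556,-163.3,.252])
def inb(o,B=B):
    c,s=np.cos(B[2]),np.sin(B[2]);d=o["ee_pos"][:2]-B[:2];f=o["ft_force"]
    w=o["wrist_torque"]
    return dict(t=round(o["t"],2),x=round(c*d[0]+s*d[1],2),y=round(-s*d[0]+c*d[1],2),z=round(o["ee_pos"][2],2),dyaw=round(head(o)-np.pi/2-B[2],4),fx=round(c*f[0]+s*f[1],2),fy=round(-s*f[0]+c*f[1],2),fz=round(f[2],2),tx=round(c*w[0]+s*w[1],2),ty=round(-s*w[0]+c*w[1],2),tz=round(w[2],3),w=round(o["grip_width"],2),gf=round(o["grasp_force"],1))
E
python3 - <<'E'
from h import *
from cell import robot
o=robot.get_obs();print(inb(o));e=o["ee_pos"];h=head(o)
def gen(x):
    a=np.array([np.cos(h+x[2])*np.cos(x[1]),np.sin(h+x[2])*np.cos(x[1]),np.sin(x[1])]);return cyl(np.array([e[0],e[1],e[2]+19])-x[0]*a,a,22,260)
ims=[]
for n in("scene","side"):
    S=robot.snapshot(n);P=robot.silhouettes(S,"log");print(n,[(np.round(d["rect"]),round(d["score"],2)) for d in P[:3]])
    g=np.array([proj(S,X) for X in gen([55,0,0])]);c=g.mean(0).astype(int);print(g.min(0),g.max(0))
    im=S["image"][:,:,::-1].copy();H=cv2.convexHull(g.round().astype(np.int32));cv2.polylines(im,[H],True,(255,0,0),1)
    x,y=c-np.array([75,60]) ;ims.append(cv2.resize(im[y:y+150,x:x+100],(400,600),interpolation=cv2.INTER_CUBIC) if 0 else cv2.resize(im[y-20:y+130,max(x-20,0):max(x-20,0)+100+30],(400,462),interpolation=cv2.INTER_CUBIC));print(x,y)
cv2.imwrite("pics/c5.png",np.hstack(ims))
E
```

```text
{'t': 9.03, 'x': np.float64(-2.83), 'y': np.float64(243.26), 'z': np.float64(134.87), 'dyaw': np.float64(0.0017), 'fx': np.float64(0.42), 'fy': np.float64(0.31), 'fz': np.float64(-1.5), 'tx': np.float64(-0.02), 'ty': np.float64(-0.09), 'tz': np.float64(-0.024), 'w': 43.25, 'gf': 25.0}
scene [(array([296., 196., 402., 224.]), 0.89), (array([249., 235., 257., 260.]), 0.65), (array([266., 208., 276., 228.]), 0.43)]
[292.94494577 193.63176357] [404.45458262 222.43882038]
273 148
side [(array([285., 191., 350., 290.]), 0.97)]
[283.94065773 190.41975502] [347.0250902 290.363084 ]
240 180
```

View pics/c5.png

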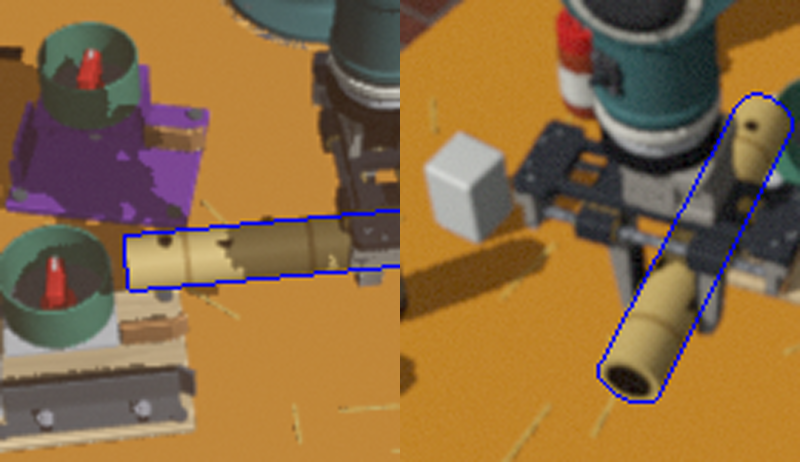

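The predicted outline (blue) sits on the log in both views: leading end at scene crop (125,265), just short of the bracket, aligned to the channel. Lower in stages.

>>> drive_tool(
  motion="0 0.0013 0.08 0 0 0;0 0.0013 0.15 0 0 0;0 0.0013 0.19 0 0 0;0 0.0013 0.2125 0 0 0;0 0.0013 0.2125 0 0 0",
)

```text
t: 9.85
ee_pos: [493.2, 71.6, 49.9]
tool_rot: [-1.924, -2.484, 0.0]
ft_force: [-1.0, 1.2, -2.2]
grip_width: 43.6
grasp_force: 25.0
```

Run:
```python
from h import *
from cell import robot
o=robot.get_obs();print(inb(o));e=o["ee_pos"];h=head(o)
def gen(x):
    a=np.array([np.cos(h+x[2])*np.cos(x[1]),np.sin(h+x[2])*np.cos(x[1]),np.sin(x[1])]);return cyl(np.array([e[0],e[1],e[2]+19])-x[0]*a,a,22,260)
im=[]
for n,(x,y) in(("scene",(240,190)),("side",(290,170))):
    S=robot.snapshot(n);pickle.dump(S,open(f"pics/{n}6.pkl","wb"))
    a=cv2.resize(S["image"][y:y+100,x:x+80,::-1],None,fx=5,fy=5,interpolation=cv2.INTER_CUBIC)
    g=(np.array([proj(S,X) for X in gen([55,0,0])])-[x,y]+.5)*5;H=cv2.convexHull(g.round().astype(np.int32));cv2.polylines(a,[H],True,(255,0,0),1)
    im.append(a)
cv2.imwrite("pics/c6.png",np.hstack(im))
```

```text
{'t': 9.85, 'x': np.float64(-2.25), 'y': np.float64(243.14), 'z': np.float64(49.87), 'dyaw': np.float64(0.0008), 'fx': np.float64(-0.63), 'fy': np.float64(1.43), 'fz': np.float64(-2.15), 'tx': np.float64(0.03), 'ty': np.float64(-0.07), 'tz': np.float64(0.031), 'w': 43.63, 'gf': 25.0}
```

View pics/c6.png

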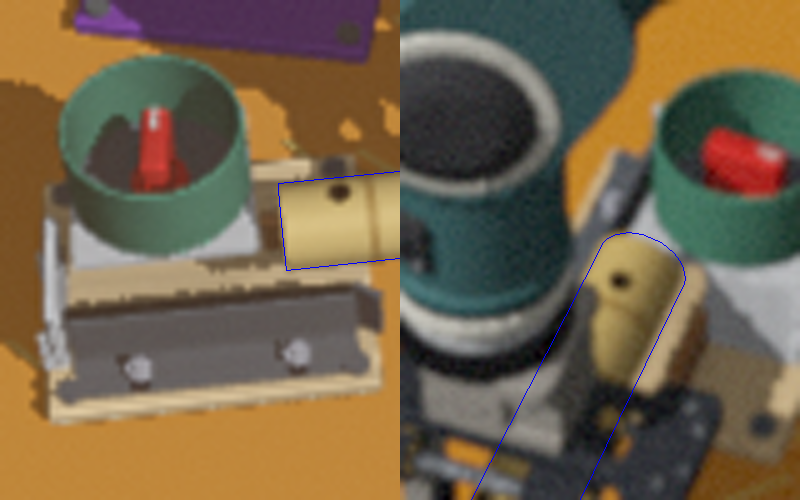

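>>> drive_tool(
  motion="0 0 0.02 0 0 0;0 0 0.04 0 0 0;0 0 0.055 0 0 0;0 0 0.068 0 0 0;0 0 0.07 0 0 0",
)

```text
t: 10.58
ee_pos: [492.9, 71.5, 21.5]
tool_rot: [-1.923, -2.483, 0.001]
ft_force: [0.1, 0.5, -2.5]
grip_width: 43.6
grasp_force: 25.0
```

```bash
python3 -c "
from h import *
from cell import robot
print(inb(robot.get_obs()))"
```

```text
{'t': 10.57, 'x': np.float64(-2.57), 'y': np.float64(243.1), 'z': np.float64(21.49), 'dyaw': np.float64(0.0007), 'fx': np.float64(0.21), 'fy': np.float64(0.43), 'fz': np.float64(-2.54), 'tx': np.float64(0.03), 'ty': np.float64(-0.08), 'tz': np.float64(-0.008), 'w': 43.59, 'gf': 25.0}
```

>>> drive_tool(
  motion="0 0 0.005 0 0 0;0 0 0.01 0 0 0;0 0 0.014 0 0 0;0 0 0.015 0 0 0;0 0 0.015 0 0 0",
)

```text
t: 11.2
ee_pos: [493.2, 71.5, 16.0]
tool_rot: [1.924, 2.483, 0.0]
ft_force: [-0.1, 0.0, -2.6]
grip_width: 43.3
grasp_force: 25.0
```

```bash
python3 -c "
from h import *
from cell import robot
print(inb(robot.get_obs()))"
```

```text
{'t': 11.2, 'x': np.float64(-2.23), 'y': np.float64(243.03), 'z': np.float64(16.02), 'dyaw': np.float64(0.0005), 'fx': np.float64(-0.1), 'fy': np.float64(0.06), 'fz': np.float64(-2.58), 'tx': np.float64(0.0), 'ty': np.float64(-0.12), 'tz': np.float64(-0.014), 'w': 43.25, 'gf': 25.0}
```

>>> drive_tool(
  motion="-0.02 0 0 0 0 0;-0.04 0 0 0 0 0;-0.06 0 0 0 0 0;-0.08 0 0 0 0 0;-0.1 0 0 0 0 0;-0.1 0 0 0 0 0",
)

```text
t: 11.95
ee_pos: [503.4, 31.8, 15.9]
tool_rot: [1.926, 2.482, -0.0]
ft_force: [-0.1, -0.3, -1.9]
grip_width: 43.8
grasp_force: 25.0
```

```bash
python3 -c "
from h import *
from cell import robot
print(inb(robot.get_obs()))"
```

```text
{'t': 11.95, 'x': np.float64(-2.33), 'y': np.float64(202.03), 'z': np.float64(15.91), 'dyaw': np.float64(-0.0009), 'fx': np.float64(-0.21), 'fy': np.float64(-0.22), 'fz': np.float64(-1.89), 'tx': np.float64(-0.03), 'ty': np.float64(-0.13), 'tz': np.float64(-0.02), 'w': 43.77, 'gf': 25.0}
```

>>> drive_tool(
  motion="-0.015 0 0 0 0 0;-0.03 0 0 0 0 0;-0.045 0 0 0 0 0;-0.06 0 0 0 0 0;-0.075 0 0 0 0 0;-0.09 0 0 0 0 0;-0.09 0 0 0 0 0",
)

```text
t: 12.82
ee_pos: [512.3, -2.8, 15.9]
tool_rot: [1.925, 2.482, -0.0]
ft_force: [0.1, -0.6, -1.8]
grip_width: 43.1
grasp_force: 25.0
```

```bash
python3 -c "
from h import *
from cell import robot
print(inb(robot.get_obs()))"
```

```text
{'t': 12.82, 'x': np.float64(-2.3), 'y': np.float64(166.3), 'z': np.float64(15.92), 'dyaw': np.float64(-0.0006), 'fx': np.float64(-0.07), 'fy': np.float64(-0.6), 'fz': np.float64(-1.82), 'tx': np.float64(-0.02), 'ty': np.float64(-0.09), 'tz': np.float64(-0.02), 'w': 43.08, 'gf': 25.0}
```

>>> drive_tool(
  motion="-0.015 0 0 0 0 0;-0.03 0 0 0 0 0;-0.045 0 0 0 0 0;-0.06 0 0 0 0 0;-0.07 0 0 0 0 0;-0.075 0 0 0 0 0;-0.075 0 0 0 0 0",
)

```text
t: 13.7
ee_pos: [519.7, -31.3, 15.9]
tool_rot: [-1.924, -2.483, 0.0]
ft_force: [-0.2, 0.0, -1.8]
grip_width: 43.4
grasp_force: 25.0
```

```bash
python3 -c "
from h import *
from cell import robot
print(inb(robot.get_obs()))"
```

```text
{'t': 13.7, 'x': np.float64(-2.28), 'y': np.float64(136.88), 'z': np.float64(15.93), 'dyaw': np.float64(0.0003), 'fx': np.float64(-0.22), 'fy': np.float64(0.07), 'fz': np.float64(-1.78), 'tx': np.float64(-0.02), 'ty': np.float64(-0.09), 'tz': np.float64(-0.029), 'w': 43.44, 'gf': 25.0}
```

>>> drive_tool(
  motion="-0.003 0 0 0 0 0;-0.006 0 0 0 0 0;-0.009 0 0 0 0 0;-0.012 0 0 0 0 0;-0.0135 0 0 0 0 0;-0.0135 0 0 0 0 0",
)

```text
t: 14.45
ee_pos: [521.0, -36.5, 16.0]
tool_rot: [1.924, 2.483, -0.0]
ft_force: [0.4, 0.1, -1.4]
grip_width: 43.3
grasp_force: 25.0
```

```bash
python3 -c "
from h import *
from cell import robot
print(inb(robot.get_obs()))"
```

```text
{'t': 14.45, 'x': np.float64(-2.23), 'y': np.float64(131.52), 'z': np.float64(15.97), 'dyaw': np.float64(0.0004), 'fx': np.float64(0.37), 'fy': np.float64(-0.0), 'fz': np.float64(-1.42), 'tx': np.float64(0.0), 'ty': np.float64(-0.05), 'tz': np.float64(0.023), 'w': 43.33, 'gf': 25.0}
```

>>> drive_tool(
  motion="-0.002 0 0 0 0 0;-0.004 0 0 0 0 0;-0.006 0 0 0 0 0;-0.0075 0 0 0 0 0",
)

```text
t: 14.95
ee_pos: [521.7, -38.8, 15.9]
tool_rot: [-1.923, -2.483, -0.001]
ft_force: [-0.6, 2.5, -1.1]
grip_width: 43.5
grasp_force: 25.0
```

```bash
python3 -c "
from h import *
from cell import robot
print(inb(robot.get_obs()))"
```

```text
{'t': 14.95, 'x': np.float64(-2.23), 'y': np.float64(129.11), 'z': np.float64(15.93), 'dyaw': np.float64(0.0007), 'fx': np.float64(0.03), 'fy': np.float64(2.61), 'fz': np.float64(-1.1), 'tx': np.float64(0.5), 'ty': np.float64(-0.13), 'tz': np.float64(-0.015), 'w': 43.46, 'gf': 25.0}
```

Contact with the stop (2.6 N). Press lightly more, lower the last millimetre, and check.

>>> drive_tool(
  motion="-0.001 0 0.001 0 0 0;-0.002 0 0.002 0 0 0;-0.002 0 0.002 0 0 0",
)

```text
t: 15.32
ee_pos: [521.7, -38.9, 15.1]
tool_rot: [-1.922, -2.483, -0.001]
ft_force: [-0.1, 4.5, -0.8]
grip_width: 43.5
grasp_force: 25.0
```

```bash
python3 -c "
from h import *
from cell import robot
print(inb(robot.get_obs()))"
```

```text
{'t': 15.32, 'x': np.float64(-2.14), 'y': np.float64(129.05), 'z': np.float64(15.1), 'dyaw': np.float64(0.0013), 'fx': np.float64(0.97), 'fy': np.float64(4.37), 'fz': np.float64(-0.76), 'tx': np.float64(1.07), 'ty': np.float64(-0.15), 'tz': np.float64(-0.136), 'w': 43.54, 'gf': 25.0}
```

>>> drive_tool(
  motion="0 0 0 0 0 0;0 0 0 0 0 0;0 0 0 0 0 0;0 0 0 0 0 0;0 0 -0.05 0 0 0;0 0 -0.15 0 0 0;0 0 -0.3 0 0 0;0 0 -0.4 0 0 0;0 0 -0.45 0 0 0",
  gripper=0,
)

```text
t: 16.45
ee_pos: [523.0, -40.2, 197.8]
tool_rot: [1.922, 2.481, 0.002]
ft_force: [-0.2, 0.3, -0.4]
grip_width: 91.8
grasp_force: 0.0
```

Run:
```python
from h import *
from cell import robot
o=robot.get_obs();print(inb(o))
c,s=np.cos(B[2]),np.sin(B[2])
print(rel([522.6,-171.9,170],.252-.06+np.pi,o))
S=robot.snapshot("side");S1=robot.snapshot("scene")
mv=[]
for p in(S,S1):
    P=robot.silhouettes(p,"log");print([(np.round(d["rect"]),round(d["score"],2)) for d in P])
def gen(v):
    return loggen([B[0]-s*v[1]+c*v[0],B[1]+c*v[1]+s*v[0],B[2]+v[2]])
im=[]
for p,(x,y) in((S1,(240,180)),(S,(290,170))):
    a=cv2.resize(p["image"][y:y+110,x:x+90,::-1],None,fx=4,fy=4,interpolation=cv2.INTER_CUBIC)
    g=(np.array([proj(p,X) for X in gen([-2.3,75,0])])-[x,y]+.5)*4;cv2.polylines(a,[cv2.convexHull(g.round().astype(np.int32))],True,(255,0,0),1);im.append(a)
cv2.imwrite("pics/c7.png",np.hstack(im))
```

```text
{'t': 16.45, 'x': np.float64(-1.28), 'y': np.float64(127.47), 'z': np.float64(197.82), 'dyaw': np.float64(0.0005), 'fx': np.float64(-0.13), 'fy': np.float64(0.38), 'fz': np.float64(-0.38), 'tx': np.float64(0.02), 'ty': np.float64(-0.1), 'tz': np.float64(-0.004), 'w': 91.82, 'gf': 0.0}
[-3.185e-01 -8.340e-02  6.990e-02  4.000e-04  1.300e-03 -4.808e-01]
[(array([308., 220., 353., 282.]), 0.73), (array([324., 328., 356., 367.]), 0.3)]
[(array([252., 231., 356., 252.]), 0.94)]
```

View pics/c7.png

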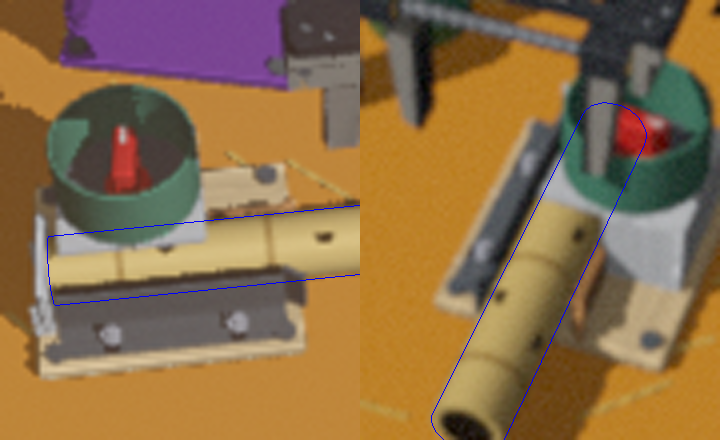

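Log lies along the channel with its left end at the stop (scene crop ~(50,270)), matching the home outline. Next: the knob.

>>> drive_tool(
  motion="-0.3185 -0.083 0.03 0 0 -0.4808;-0.3185 -0.083 0.03 0 0 -0.4808;-0.3185 -0.083 0.03 0 0 -0.4808;-0.3185 -0.083 0.03 0 0 -0.4808;-0.3185 -0.083 0.03 0 0 -0.4808;-0.3185 -0.083 0.03 0 0 -0.4808;-0.3185 -0.083 0.03 0 0 -0.4808;-0.3185 -0.083 0.03 0 0 -0.4808;-0.3185 -0.083 0.03 0 0 -0.4808;-0.3185 -0.083 0.03 0 0 -0.4808;-0.3185 -0.083 0.03 0 0 -0.4808;-0.3185 -0.083 0.03 0 0 -0.4808",
  gripper=166,
  force=50,
)

```text
t: 18.15
ee_pos: [521.7, -171.6, 183.2]
tool_rot: [0.3, -3.127, 0.0]
ft_force: [0.5, -0.6, 0.5]
grip_width: 31.7
grasp_force: 0.0
```

Run:
```python
from h import *
from cell import robot
o=robot.get_obs();print(inb(o),head(o),o["joint_pos"].round(2))
W=robot.snapshot("wrist");pickle.dump(W,open("pics/w8.pkl","wb"))
cv2.imwrite("pics/w8.png",W["image"][:,:,::-1])
for k in("knob","guard"):
    P=robot.silhouettes(W,k);print(k,[(np.round(d["rect"]),round(d["score"],2)) for d in P])
    if k=="knob" and P:
        m=P[0]["pixels"].astype(float)
        def gen(x):
            c,s=np.cos(x[2]),np.sin(x[2]);return np.array([[x[0]+c*a-s*b,x[1]+s*a+c*b,z] for a in(-20,20) for b in(-7,7) for z in(74,106)])
        print(fitm([(W,m)],gen,[522.6,-171.9,.19],[5,5,.1]))
```

```text
{'t': 18.15, 'x': np.float64(-35.34), 'y': np.float64(0.49), 'z': np.float64(183.15), 'dyaw': np.float64(-4.7729), 'fx': np.float64(0.37), 'fy': np.float64(-0.68), 'fz': np.float64(0.5), 'tx': np.float64(0.02), 'ty': np.float64(-0.19), 'tz': np.float64(-0.018), 'w': 31.73, 'gf': 0.0} -2.9500808563377827 [ 0.9   0.48 -0.83  1.84  0.41  1.    1.67]
knob [(array([300., 207., 342., 270.]), 0.64)]
(array([ 5.21434110e+02, -1.72368935e+02,  1.92772182e-01]), np.float64(0.27952630141016743))
guard [(array([247., 164., 394., 316.]), 0.75)]
```

View pics/w8.png

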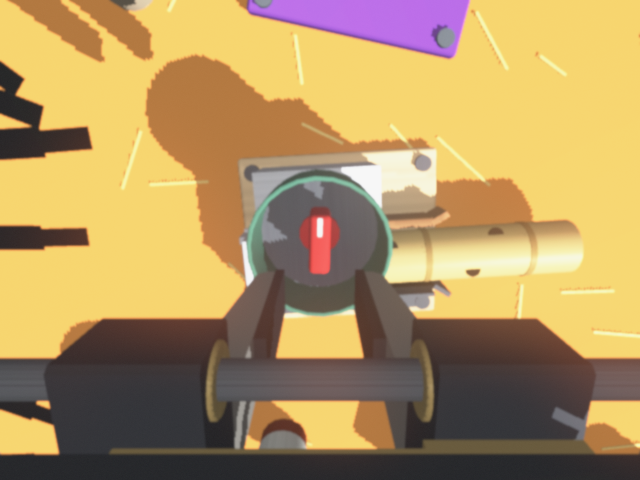

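Knob wing (320, 215–270) is upright in the picture and midway between the fingertips (283 / 357). Descend into the cup.

>>> drive_tool(
  motion="0 0 0.08 0 0 0;0 0 0.12 0 0 0;0 0 0.15 0 0 0;0 0 0.18 0 0 0;0 0 0.2 0 0 0;0 0 0.2 0 0 0",
)

```text
t: 19.05
ee_pos: [521.5, -171.6, 102.8]
tool_rot: [0.302, -3.126, -0.001]
ft_force: [-0.4, 0.5, 1.1]
grip_width: 32.3
grasp_force: 0.0
```

```bash
python3 -c "
from h import *
from cell import robot
print(inb(robot.get_obs()))"
```

```text
{'t': 19.05, 'x': np.float64(-35.49), 'y': np.float64(0.59), 'z': np.float64(102.77), 'dyaw': np.float64(-4.772), 'fx': np.float64(-0.27), 'fy': np.float64(0.54), 'fz': np.float64(1.08), 'tx': np.float64(0.1), 'ty': np.float64(-0.09), 'tz': np.float64(0.022), 'w': 32.34, 'gf': 0.0}
```

>>> drive_tool(
  motion="-0.002 0 0.02 0 0 0;-0.002 0 0.04 0 0 0;-0.002 0 0.0535 0 0 0;-0.002 0 0.0535 0 0 0",
)

```text
t: 19.55
ee_pos: [522.1, -171.4, 81.2]
tool_rot: [0.302, -3.126, -0.001]
ft_force: [-0.5, -0.7, 0.1]
grip_width: 32.4
grasp_force: 0.0
```

>>> drive_tool(
  motion="0 0 0 0 0 0;0 0 0 0 0 0;0 0 0 0 0 0;0 0 0 0 0 0",
  gripper=255,
  force=15,
)

```text
t: 20.05
ee_pos: [522.6, -171.6, 82.0]
tool_rot: [-0.302, 3.127, -0.0]
ft_force: [-1.1, 0.8, 1.3]
grip_width: 14.0
grasp_force: 15.0
```

```bash
python3 -c "
from h import *
from cell import robot
for i in range(3):
  print(inb(robot.get_obs())); robot.snapshot('wrist')"
```

```text
{'t': 20.05, 'x': np.float64(-34.37), 'y': np.float64(0.3), 'z': np.float64(81.99), 'dyaw': np.float64(-4.7721), 'fx': np.float64(-0.86), 'fy': np.float64(1.05), 'fz': np.float64(1.34), 'tx': np.float64(0.07), 'ty': np.float64(-0.12), 'tz': np.float64(0.081), 'w': 13.96, 'gf': 15.0}
{'t': 20.1, 'x': np.float64(-34.37), 'y': np.float64(0.25), 'z': np.float64(82.02), 'dyaw': np.float64(-4.7722), 'fx': np.float64(0.63), 'fy': np.float64(-0.01), 'fz': np.float64(2.49), 'tx': np.float64(0.08), 'ty': np.float64(-0.14), 'tz': np.float64(-0.004), 'w': 13.71, 'gf': 15.0}
{'t': 20.15, 'x': np.float64(-34.41), 'y': np.float64(0.27), 'z': np.float64(81.98), 'dyaw': np.float64(-4.7721), 'fx': np.float64(0.05), 'fy': np.float64(1.2), 'fz': np.float64(1.3), 'tx': np.float64(0.05), 'ty': np.float64(-0.11), 'tz': np.float64(-0.019), 'w': 13.75, 'gf': 15.0}
```

>>> drive_tool(
  motion="0 0 0 0 0 0;0 0 0 0 0 0.03;0 0 0 0 0 0.06;0 0 0 0 0 0.09;0 0 0 0 0 0.12;0 0 0 0 0 0.15;0 0 0 0 0 0.18;0 0 0 0 0 0.21;0 0 0 0 0 0.24",
  force=55,
)

```text
t: 21.32
ee_pos: [522.6, -172.2, 82.0]
tool_rot: [0.875, 3.017, -0.001]
ft_force: [-0.3, -0.7, 3.1]
grip_width: 13.6
grasp_force: 55.0
```

```bash
cat > m.py <<'E'
from h import *
from cell import robot
L=[]
for i in range(4):
  L.append(inb(robot.get_obs())); robot.snapshot('wrist')
print(L[-1]);print("tz",[float(l["tz"]) for l in L],"theta from bracket x",((-(L[-1]["dyaw"]+np.pi/2-np.pi))+np.pi)%(2*np.pi)-np.pi)
E
python3 m.py
```

```text
{'t': 21.48, 'x': np.float64(-34.6), 'y': np.float64(-0.23), 'z': np.float64(81.99), 'dyaw': np.float64(0.7581), 'fx': np.float64(-1.14), 'fy': np.float64(-1.15), 'fz': np.float64(3.09), 'tx': np.float64(-0.39), 'ty': np.float64(0.06), 'tz': np.float64(-0.118), 'w': 13.26, 'gf': 55.0}
tz [0.056, -0.095, -0.089, -0.118] theta from bracket x 0.8126963267948968
```

>>> drive_tool(
  motion="0 0 0 0 0 0.01;0 0 0 0 0 0.02;0 0 0 0 0 0.03;0 0 0 0 0 0.04;0 0 0 0 0 0.05",
)

```text
t: 22.15
ee_pos: [522.5, -172.3, 82.0]
tool_rot: [1.108, 2.939, -0.001]
ft_force: [-1.9, -4.6, 5.1]
grip_width: 13.3
grasp_force: 55.0
```

```bash
python3 m.py
```

```text
{'t': 22.3, 'x': np.float64(-34.74), 'y': np.float64(-0.33), 'z': np.float64(81.95), 'dyaw': np.float64(0.5989), 'fx': np.float64(-1.06), 'fy': np.float64(-3.01), 'fz': np.float64(5.81), 'tx': np.float64(-0.81), 'ty': np.float64(0.3), 'tz': np.float64(-0.018), 'w': 13.44, 'gf': 55.0}
tz [0.106, 0.063, -0.042, -0.018] theta from bracket x 0.9718963267948961
```

>>> drive_tool(
  motion="0 0 0 0 0 0.006;0 0 0 0 0 0.012;0 0 0 0 0 0.017",
)

```text
t: 22.72
ee_pos: [522.4, -172.3, 82.0]
tool_rot: [1.185, 2.909, -0.002]
ft_force: [-1.3, -3.9, 5.8]
grip_width: 13.4
grasp_force: 55.0
```

```bash
python3 m.py
```

```text
{'t': 22.88, 'x': np.float64(-34.76), 'y': np.float64(-0.33), 'z': np.float64(81.96), 'dyaw': np.float64(0.5458), 'fx': np.float64(-2.14), 'fy': np.float64(-4.65), 'fz': np.float64(4.84), 'tx': np.float64(-0.82), 'ty': np.float64(0.41), 'tz': np.float64(0.077), 'w': 13.56, 'gf': 55.0}
tz [0.065, 0.075, 0.064, 0.077] theta from bracket x 1.0249963267948967
```

>>> drive_tool(
  motion="0 0 0 0 0 0.006;0 0 0 0 0 0.012;0 0 0 0 0 0.016",
)

```text
t: 23.3
ee_pos: [522.4, -172.3, 82.0]
tool_rot: [1.257, 2.879, -0.002]
ft_force: [-1.5, -4.1, 5.7]
grip_width: 13.6
grasp_force: 55.0
```

```bash
python3 m.py
```

```text
{'t': 23.45, 'x': np.float64(-34.77), 'y': np.float64(-0.33), 'z': np.float64(81.96), 'dyaw': np.float64(0.4956), 'fx': np.float64(-2.12), 'fy': np.float64(-3.53), 'fz': np.float64(5.55), 'tx': np.float64(-0.84), 'ty': np.float64(0.4), 'tz': np.float64(0.076), 'w': 13.65, 'gf': 55.0}
tz [0.161, 0.069, 0.091, 0.076] theta from bracket x 1.075196326794897
```

>>> drive_tool(
  motion="0 0 0 0 0 0.006;0 0 0 0 0 0.012;0 0 0 0 0 0.018",
)

```text
t: 23.88
ee_pos: [522.4, -172.3, 82.0]
tool_rot: [1.338, 2.842, -0.002]
ft_force: [-1.2, -4.6, 4.7]
grip_width: 13.5
grasp_force: 55.0
```

```bash
python3 m.py
```

```text
{'t': 24.02, 'x': np.float64(-34.87), 'y': np.float64(-0.36), 'z': np.float64(81.96), 'dyaw': np.float64(0.4392), 'fx': np.float64(-2.07), 'fy': np.float64(-3.74), 'fz': np.float64(5.13), 'tx': np.float64(-0.8), 'ty': np.float64(0.43), 'tz': np.float64(0.099), 'w': 13.51, 'gf': 55.0}
tz [0.168, 0.146, 0.107, 0.099] theta from bracket x 1.131596326794897
```

>>> drive_tool(
  motion="0 0 0 0 0 0.006;0 0 0 0 0 0.012;0 0 0 0 0 0.018",
)

```text
t: 24.45
ee_pos: [522.3, -172.4, 82.0]
tool_rot: [1.417, 2.803, -0.002]
ft_force: [-1.2, -4.3, 5.5]
grip_width: 13.9
grasp_force: 55.0
```

```bash
python3 m.py
```

```text
{'t': 24.6, 'x': np.float64(-34.94), 'y': np.float64(-0.38), 'z': np.float64(81.95), 'dyaw': np.float64(0.3829), 'fx': np.float64(-2.77), 'fy': np.float64(-4.26), 'fz': np.float64(5.74), 'tx': np.float64(-0.84), 'ty': np.float64(0.51), 'tz': np.float64(0.151), 'w': 13.53, 'gf': 55.0}
tz [0.31, 0.15, 0.237, 0.151] theta from bracket x 1.1878963267948963
```

>>> drive_tool(
  motion="0 0 0 0 0 0.005;0 0 0 0 0 0.01;0 0 0 0 0 0.01",
)

```text
t: 25.02
ee_pos: [522.2, -172.4, 82.0]
tool_rot: [1.46, 2.781, -0.002]
ft_force: [-1.7, -4.9, 5.2]
grip_width: 13.5
grasp_force: 55.0
```

```bash
python3 m.py
```

```text
{'t': 25.18, 'x': np.float64(-34.95), 'y': np.float64(-0.43), 'z': np.float64(82.0), 'dyaw': np.float64(0.3517), 'fx': np.float64(-3.01), 'fy': np.float64(-4.55), 'fz': np.float64(5.4), 'tx': np.float64(-0.77), 'ty': np.float64(0.52), 'tz': np.float64(0.249), 'w': 13.74, 'gf': 55.0}
tz [0.24, 0.268, 0.27, 0.249] theta from bracket x 1.2190963267948964
```

>>> drive_tool(
  motion="0 0 0 0 0 0.005;0 0 0 0 0 0.01;0 0 0 0 0 0.013;0 0 0 0 0 0.013",
)

```text
t: 25.72
ee_pos: [522.2, -172.4, 82.0]
tool_rot: [1.516, 2.751, -0.002]
ft_force: [-1.7, -4.9, 5.1]
grip_width: 13.2
grasp_force: 55.1
```

```bash
python3 m.py
```

```text
{'t': 25.88, 'x': np.float64(-35.01), 'y': np.float64(-0.38), 'z': np.float64(81.94), 'dyaw': np.float64(0.3113), 'fx': np.float64(-2.29), 'fy': np.float64(-3.54), 'fz': np.float64(6.27), 'tx': np.float64(-0.81), 'ty': np.float64(0.65), 'tz': np.float64(0.389), 'w': 13.09, 'gf': 55.1}
tz [0.331, 0.374, 0.353, 0.389] theta from bracket x 1.2594963267948964
```

>>> drive_tool(
  motion="0 0 0 0 0 0.005;0 0 0 0 0 0.01;0 0 0 0 0 0.014;0 0 0 0 0 0.014",
)

```text
t: 26.42
ee_pos: [522.1, -172.4, 82.0]
tool_rot: [1.576, 2.717, -0.003]
ft_force: [-2.1, -3.9, 6.3]
grip_width: 13.7
grasp_force: 55.1
```

```bash
python3 m.py
```

```text
{'t': 26.57, 'x': np.float64(-35.08), 'y': np.float64(-0.41), 'z': np.float64(81.94), 'dyaw': np.float64(0.2675), 'fx': np.float64(-2.72), 'fy': np.float64(-3.49), 'fz': np.float64(6.76), 'tx': np.float64(-0.8), 'ty': np.float64(0.67), 'tz': np.float64(0.425), 'w': 13.43, 'gf': 55.1}
tz [0.431, 0.404, 0.385, 0.425] theta from bracket x 1.3032963267948965
```

>>> drive_tool(
  motion="0 0 0 0 0 0.005;0 0 0 0 0 0.01;0 0 0 0 0 0.013;0 0 0 0 0 0.013",
  force=60,
)

```text
t: 27.12
ee_pos: [522.0, -172.4, 81.9]
tool_rot: [1.631, 2.685, -0.003]
ft_force: [-0.2, -5.4, 7.4]
grip_width: 13.3
grasp_force: 60.2
```

```bash
sed -i 's/range(4)/range(8)/' m.py; python3 m.py
```

```text
{'t': 27.48, 'x': np.float64(-35.15), 'y': np.float64(-0.38), 'z': np.float64(81.96), 'dyaw': np.float64(0.2272), 'fx': np.float64(-2.19), 'fy': np.float64(-4.72), 'fz': np.float64(6.17), 'tx': np.float64(-0.79), 'ty': np.float64(0.78), 'tz': np.float64(0.529), 'w': 13.36, 'gf': 60.2}
tz [0.524, 0.562, 0.522, 0.544, 0.642, 0.527, 0.553, 0.529] theta from bracket x 1.3435963267948967
```

Torque ≈ 0.54 N m (0.44 over the drag): in the middle of the firm band. Let go, opening only as wide as on entry, and rise straight out.

>>> drive_tool(
  motion="0 0 0 0 0 0;0 0 0 0 0 0;0 0 0 0 0 0;0 0 0 0 0 0;0 0 -0.03 0 0 0;0 0 -0.08 0 0 0;0 0 -0.15 0 0 0;0 0 -0.25 0 0 0;0 0 -0.35 0 0 0;0 0 -0.35 0 0 0",
  gripper=166,
)

```text
t: 28.78
ee_pos: [524.6, -171.8, 225.9]
tool_rot: [1.628, 2.678, 0.002]
ft_force: [0.1, 0.5, 0.4]
grip_width: 31.9
grasp_force: 0.0
```

Run:
```python
from h import *
from cell import robot
o=robot.get_obs();print(inb(o))
W=robot.snapshot("wrist");S=robot.snapshot("scene")
a=S["image"][180:300,230:390,::-1];a=cv2.resize(a,(400,300),interpolation=cv2.INTER_CUBIC)
b=cv2.resize(W["image"][:,:,::-1],(400,300))
cv2.imwrite("pics/c9.png",np.hstack([a,b]))
```

```text
{'t': 28.77, 'x': np.float64(-32.54), 'y': np.float64(-0.45), 'z': np.float64(225.85), 'dyaw': np.float64(0.2261), 'fx': np.float64(0.2), 'fy': np.float64(0.44), 'fz': np.float64(0.37), 'tx': np.float64(-0.06), 'ty': np.float64(-0.1), 'tz': np.float64(-0.013), 'w': 31.93, 'gf': 0.0}
```

View pics/c9.png

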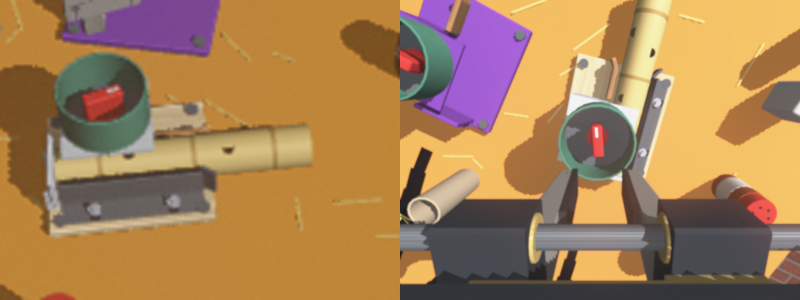

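The wing has turned to its new position, the log's left end is at the stop (crop ~(52,170)), the robot is clear of everything, and the jars, box and tube in view are standing. Handing in.

```bash
python3 -c "
from cell import robot
print(robot.close_job())"
```

```text
the job is handed in; nothing more can be done
None
```

I laid the log in the channel and slid it gently home against the end stop. I then turned the knob clockwise to about 0.44 N m over the drag, within the firm band, let go and handed the job in at about 29 s; no verdict was returned.

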